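# Put the taper blocks away and lower the case cover

### The job

Lay the loose taper block on top of the one in the case, squarely over it but reversed, thick end over thin end, so that the pair makes one brick with a level top, and let go of it. Then lower the hinged cover gently all the way down onto its stop, without letting it drop, and leave the other things on the bench where they are.

Things in the scene. Friction and masses are not known exactly. Their poses are not given: they have to be found in the camera images.
- case: Fixed grey sheet-metal tray of a bench case, 150 (x) by 190 (y) and 45 high, open at the top. Walls 5 thick, floor 8 thick. Origin: centre of its underside, on the bench; x points to the hinge side (away from the robot), z up.
- cover (a joint): Angle of the case's hinged cover, rad: 0 = down, resting level on its stop at the tray's rim; positive = raised; rear stop at 1.8. Starts raised at 1.5 to 1.75 and stays there. It rises by turning the front edge up and back over the hinge. Weighs 0.45 kg; the hinge has slight drag (0.12 N m), holds near upright but when leant forward well past upright the cover falls by itself and slams if let go.
- cover_hinge (a point): Middle of the cover's hinge axis, which runs along the case's y: 75 from the case's centre on its +x side, 45.5 above the bench.
- cover_handle (a point): Middle of the cover's handle: a round steel bar 12 in diameter, running along the case's y, straight for 100, joined to the cover's front face by two 12 posts at its ends, 42 clear from face to bar centre. 192 from the hinge axis towards the cover's front edge and 10 above the hinge line's plane (bar centre 55.5 above the bench when the cover is down). The cover itself is 150 x 190, 20 deep with a 3 sheet top and skirt (inner depth 17).
- low_block: Plain aluminium taper block lying in the tray on its flat underside, loose, 0.2 to 0.4 kg: 110 long (x), 40 wide (y), sides parallel and upright. Top slopes along x from 16 thick at its -x end to 30 at its +x end (0.127 rad). Origin: centre of the underside; x points to the thick end.
- loose_block: An identical aluminium taper block lying on the bench on its flat underside, 110 x 40, 16 thick at -x and 30 at +x, 0.2 to 0.4 kg. Origin: centre of the underside; x points to the thick end. Laid reversed on the other, its origin is 23 above the other's origin and its underside tilts 0.127 rad, and the pair is a level brick 46 high, which leaves 8 under the closed cover; the same way round it is 60 high at one end and the cover cannot close.
- loose_block_thick_end (a point): Centre of the loose block's thick end face, 55 from its centre along its x, 15 above its underside.
- tin: Bystander, loose on the bench: blue tin box 85 x 110 x 45 high (mm). Origin at its underside.
- hammer: Bystander, loose on the bench: hand hammer lying along its own x (mm). Origin at its underside.
- wrench: Bystander, loose on the bench: open wrench lying along its own x (mm). Origin at its underside.
- bottle: Bystander, loose on the bench: white bottle, 60 diameter, 150 high (mm). Origin at its underside.
- grinder: Bystander, loose on the bench: hand air grinder about 185 long, 39 high, lying along its own x (mm). Origin at its underside.
- stone_box: Bystander, loose on the bench: cardboard box of polishing stones 120 x 60 x 30 high (mm). Origin at its underside.
- file: Bystander, loose on the bench: file with wooden handle, about 260 long, lying along its own x (mm). Origin at its underside.
Not all that is in view belongs to the job. Leave any red look-alike of the loose_block alone. Leave any turquoise look-alike of the low_block alone.

How it is judged:
By the outcome, as a careful person would: the job done as asked, in the order asked, and still so for the second after the job is handed in, with the robot touching nothing.
It also fails if it takes over 61 s, if anything falls off the work surface, if the arm or the gripper's body presses on something with over 40 N, if the wrist force passes 120 N, or if a joint passes its speed limit or range.

### The arm

A 6-joint arm with a two-finger parallel gripper is mounted at the origin on the work surface. World frame = base frame: x ahead of the robot, y to its left, z up, the work surface at z = 0. Lengths are in m, angles in rad, forces in N, time in s.
With the tool pointing down it reaches from about 0.2 to 0.875 m from the base axis. Payload 3.4 kg.
Tool frame: the origin (TCP) lies midway between the tips of the shut fingers; the grasp point (between the pads) lies 19 mm behind it (grip_point_offset is the distance from the TCP to the grasp point, in m); z points along the fingers, y is the line along which they close (so a half turn about z gives the same grasp; the last joint's range is limited). The gripper opens to 94 mm and grips with 3 to 60 N. Pads are 16 mm wide; open, the fingers measure 119 mm over their backs; the gripper's body (75 mm by 177 mm) begins 78 mm behind the grasp point.
Start: joints at [1.102, 0.276, 1.505, -0, 1.361, -0.121], TCP at [0.196, 0.541, 0.205] pointing down, gripper open.
Joint ranges: [-2.89, 2.89], [-0.75, 2.08], [0.22, 2.7], [-1.18, 4.32], [0.11, 2.71], [-2.7, 2.7]. Speed limits (rad/s): [2.57, 2.57, 3.14, 3.14, 3.14, 3.14].

### API

Orientations are given as a 3x3 rotation matrix whose columns are the frame's x, y, z axes.
In Python, from station import state, snapshot, close_job, search_frame, silhouettes, grip_point_offset gives the robot as it stands.
- The arm moves only by the shell command python3 -m crank 'ROWS' [FORCE]. ROWS is a JSON object of lists of equal length, an entry for each row: "rot": the turn, a rotation vector about the tool's x, y, z in rad, a list of three; "slide": the shift along the tool's x, y, z in mm, a list of three; "hand": the gripper command: -1 is fully open, 1 is shut, values between are in proportion. In form: {"rot": [[rx, ry, rz], ...], "slide": [[x, y, z], ...], "hand": [hand, ...]}. A call has 1 to 8 rows; each row shifts and turns the commanded pose from where the row before left it, along the tool's axes as they then stand; what a row does not reach is not made up. A row lasts 1/12 s, in which the tool goes at most 41.7 mm and 7.16 degrees, less where a joint would pass 70% of its speed; a pose out of reach is approached as far as the arm can. A call with a gripper value outside its range is refused whole. The fingers move at their own pace and stop on an object; FORCE is the grip in N (left out, the last holds). Time passes only in rows, so rows that do not move let the fingers close. It gives the time, the measured TCP pose, the force, the opening and the grip force at its end, in the units of the state.
- state(): the state, without advancing time (a new reading comes with each control period).
- snapshot(name): name is "side" or "top" or "wrist"; returns a dict with "color" (400x640x3 uint8, red, green, blue), "fovy" (degrees; the focal length in pixels is half the picture's height over the tangent of half this angle, whatever the lens; pixels are square), "cx", "cy" (the principal point, pixels), "k1" (the pictures are not rectified: a ray, as slopes to the right and down, at radius r is drawn at 1 + k1 r^2 times it, then the intrinsics apply), "world_from_camera" (4x4, takes a point from camera to world coordinates). Camera axes: x right, y up, looking along -z (the intrinsics and any distortion apply to the point x, -y, -z); pixel columns grow to the right and rows downward; lengths in m; the calibration is good to about 2 mm. A picture is of the moment at which its call begins. There is no depth.
- close_job(): hands the job in; it is judged then, once.
Trained networks look in the newest picture that a camera, given by its name, has taken for a name from the list of things; names that differ only in an ending like _2 or _b are one class to them, and where a whole thing is asked for, a point or a joint stands for the part that bears it (a point fixed in the world has none). Each returns a list of dicts, best first, with "score" (0 to 1); they miss things now and then, are a little off and sometimes report something else, mostly with a low value. They report only what shows in the picture. A call takes as long as a camera call. They do not tell look-alikes from the thing itself.
- search_frame(label, camera): "point" ([column, row] in pixels, amid what is visible of it).
- silhouettes(label, camera): "region" (400x640 bool, what is visible of it) and "point" ([column, row] in pixels, amid what is visible of it).
The state is a dict: "clock": time; "joints": joint angles; "joint_vel": joint speeds; "joint_torque": joint torques, N m; "position": TCP position; "orientation": TCP orientation; "ft_force": force on the tool from outside, world axes, zero at the start; "torque": the same for the moment, N m; "opening": opening from 0.0 (shut) to 1.0 (fully open); "finger_force": force on a finger pad.
Only numpy, scipy, OpenCV 4.12 (cv2) and the standard library are available. Lean on these libraries where they do the work, as an engineer would, in place of code of your own. Each camera call takes 0.05 s, during which the arm holds its last target. There are 200 camera calls.

## Working session

There is one attempt and no reset: what is moved stays moved. The work goes in short steps, Python scripts to look and compute and a shell command to move; the robot and the scene stay as the last step left them, time stands still between calls to the robot, and variables do not carry over. Pictures are saved under pics/ and viewed, at most 12 in all, crops included, and the job is handed in when it is done.

```bash
mkdir -p pics; ls; python3 - <<'E'
from station import *
import cv2
s=state();print({k:s[k] for k in('clock','position','orientation','opening','ft_force')},grip_point_offset)
for c in('top','side'):
    p=snapshot(c);cv2.imwrite(f'pics/{c}0.png',p['color'][:,:,::-1])
    print(c,p['fovy'],p['cx'],p['cy'],p['k1'],p['world_from_camera'].round(3).tolist() if hasattr(p['world_from_camera'],'round') else p['world_from_camera'])
    for l in('case','cover','cover_handle','low_block','loose_block','loose_block_thick_end','stone_box','grinder'):
        print(l,[(d['score'],d['point']) for d in search_frame(l,c)][:4])
E
```

```text
pics
{'clock': 0.0, 'position': array([0.1957362 , 0.54006615, 0.20463287]), 'orientation': array([[-9.40128770e-01,  3.40818549e-01, -7.81917210e-04],
       [ 3.40819391e-01,  9.40127447e-01, -1.58930160e-03],
       [ 1.93438366e-04, -1.76064070e-03, -9.99998431e-01]]), 'opening': 0.9987947356487065, 'ft_force': array([-0.60352716,  0.32188175, -0.24654254])} 0.0188
top 42.30631480171255 318.92107321708426 200.97717667311503 -0.02597316258641388 [[-0.012, 0.982, -0.189, 0.235], [-1.0, -0.012, 0.002, 0.019], [-0.0, 0.189, 0.982, 1.64], [0.0, 0.0, 0.0, 1.0]]
case [(0.97, [288.2, 181.7])]
cover [(0.77, [288.3, 155.6])]
cover_handle [(0.69, [285.1, 158.6]), (0.32, [213.5, 171.6])]
low_block [(0.81, [313.1, 131.7]), (0.68, [291.5, 197.1])]
loose_block [(0.9, [430.2, 274.5]), (0.6, [422.6, 233.2])]
loose_block_thick_end [(0.65, [427.5, 275.0]), (0.63, [419.2, 233.0]), (0.28, [173.4, 248.9])]
stone_box [(0.72, [211.4, 173.1])]
grinder [(0.73, [462.6, 179.1])]
side 49.10207263218757 322.4992623892398 196.16685484455616 -0.06831099445994183 [[0.958, 0.213, -0.192, 0.248], [-0.287, 0.708, -0.645, -0.948], [-0.002, 0.673, 0.739, 1.124], [0.0, 0.0, 0.0, 1.0]]
case [(0.9, [338.2, 164.7])]
cover [(0.57, [350.9, 146.8])]
cover_handle [(0.72, [351.5, 144.9])]
low_block [(0.81, [319.6, 179.5]), (0.74, [383.3, 179.9])]
loose_block [(0.75, [328.0, 283.3]), (0.74, [281.3, 299.4])]
loose_block_thick_end [(0.74, [325.8, 279.3]), (0.63, [277.0, 300.3]), (0.38, [327.0, 130.3])]
stone_box [(0.72, [323.2, 128.4])]
grinder [(0.89, [396.1, 312.3]), (0.48, [252.5, 124.3])]
```

```bash
python3 - <<'E'
import cv2
a=cv2.imread('pics/top0.png')[90:310,150:510];cv2.imwrite('pics/top0c.png',cv2.resize(a,None,fx=2.2,fy=2.2,interpolation=cv2.INTER_CUBIC))
a=cv2.imread('pics/side0.png')[90:350,220:480];cv2.imwrite('pics/side0c.png',cv2.resize(a,None,fx=2.3,fy=2.3,interpolation=cv2.INTER_CUBIC))
E
```

```text
(no output)
```

View pics/top0c.png

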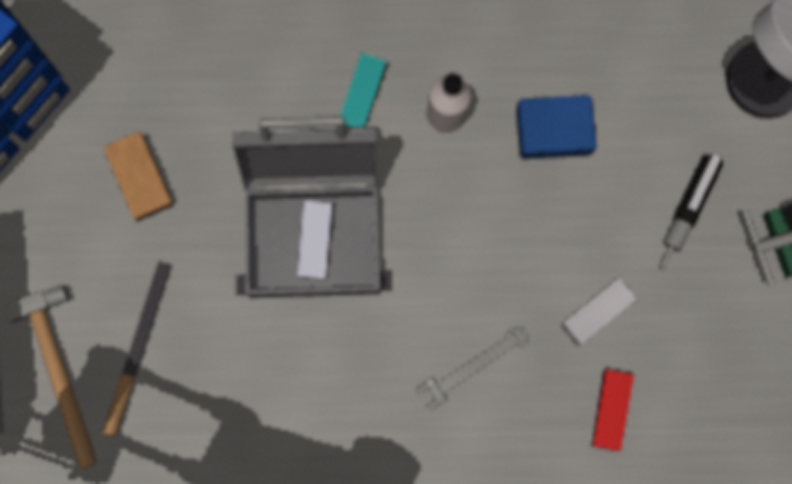

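View pics/side0c.png

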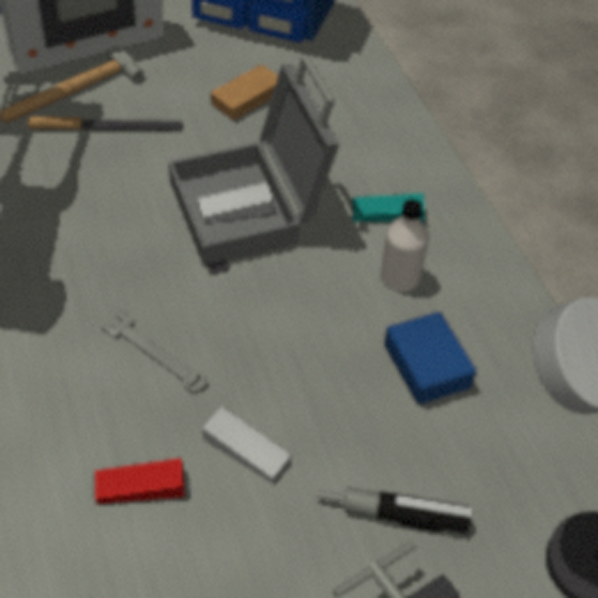

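The top view shows two candidates for the loose block: bare aluminium at (422,233) and red at (430,274). The bare one fits the description. There are also two for the low block: bare in the tray at (292,197), and turquoise outside it at (313,131). The one in the tray fits. Next I fit their poses.

```bash
cat > h.py <<'E'
import numpy as np, cv2
from station import *
from scipy.optimize import minimize
def proj(p,P):
    W=np.linalg.inv(np.array(p['world_from_camera']));q=np.asarray(P)@W[:3,:3].T+W[:3,3]
    s=np.c_[q[:,0]/-q[:,2],-q[:,1]/-q[:,2]];r2=(s**2).sum(1,keepdims=True)
    f=200/np.tan(np.radians(p['fovy'])/2)
    return s*(1+p['k1']*r2)*f+[p['cx'],p['cy']]
def ray(p,uv):
    f=200/np.tan(np.radians(p['fovy'])/2);d=(np.array(uv)-[p['cx'],p['cy']])/f;s=d.copy()
    for _ in range(20): s=d/(1+p['k1']*(s@s))
    W=np.array(p['world_from_camera']);return W[:3,3],W[:3,:3]@np.array([s[0],-s[1],-1])
def onz(p,uv,z):
    o,d=ray(p,uv);return o+d*(z-o[2])/d[2]
L,Wd=.055,.02
BL=np.array([[x,y,z] for x,t in((-L,.016),(L,.03)) for y in(-Wd,Wd) for z in(0,t)])
def Rz(a): c,s=np.cos(a),np.sin(a);return np.array([[c,-s,0],[s,c,0],[0,0,1]])
def hull_mask(uv):
    h=cv2.convexHull(uv.astype(np.float32)).reshape(-1,2)
    m=np.zeros((1600,2560),np.uint8);cv2.fillConvexPoly(m,np.round((h+.5)*4*16-8).astype(np.int32),255,shift=4)
    return cv2.resize(m,(640,400),interpolation=cv2.INTER_AREA)/255.
def fit(views,P,x0,z0,rng=None):
    # views: [(snap,mask)]; returns x,y,yaw
    def c(v):
        e=0
        for p,m in views:
            a=hull_mask(proj(p,P@Rz(v[2]).T+[v[0],v[1],z0]));e+=np.abs(a-m).sum()/m.sum()
        return e
    S=np.array([[0,0,0],[.012,0,0],[0,.012,0],[0,0,.15]])+x0
    r=minimize(c,x0,method='Nelder-Mead',options=dict(initial_simplex=S,xatol=1e-4,fatol=1e-4))
    return r.x,r.fun
def near(l,c,uv):
    for d in silhouettes(l,c):
        if np.hypot(*(np.array(d['point'])-uv))<15: return d['region'].astype(float)
E
python3 - <<'E'
from h import *
t=snapshot('top');s=snapshot('side')
for l,a,b,z in(('loose_block',(422,233),(328,283),0),('low_block',(291,197),(320,179),.008)):
    ma,mb=near(l,'top',a),near(l,'side',b)
    print(l,None if ma is None else ma.sum(),None if mb is None else mb.sum())
    x=onz(t,a,z+.02);print(x,onz(s,b,z+.02))
    V=[(p,m) for p,m in((t,ma),(s,mb)) if m is not None]
    for vs in (V,V[:1],V[1:]):
      for y in np.arange(0,6.2,np.pi/4):
        r,f=fit(vs,BL,np.array([x[0],x[1],y]),z)
        if f<.12*len(vs):print(r.round(4),round(f,4))
for l in('case','cover','cover_handle'):
  for c in('top','side'):
    snapshot(c)
    for d in silhouettes(l,c)[:1]:
        ys,xs=np.nonzero(d['region']);print(l,c,d['score'],len(xs),xs.min(),xs.max(),ys.min(),ys.max(),np.round(cv2.minAreaRect(np.c_[xs,ys].astype(np.float32))[0:3][2],1))
E
```

```text
loose_block 417.0 624.0
[ 0.44044202 -0.30900621  0.02      ] [ 0.45192521 -0.31457965  0.02      ]
[ 0.4493 -0.31    2.2057] 0.1888
[ 0.4492 -0.3101  2.2176] 0.1839
[ 0.449  -0.3096  2.215 ] 0.1843
[ 0.4491 -0.3097  2.2191] 0.1873
[ 0.4494 -0.3113  2.2095] 0.12
[ 0.4481 -0.3098  2.1991] 0.1185
[ 0.4485 -0.3105  2.2097] 0.1171
[ 0.4486 -0.3105  2.2076] 0.1168
[ 0.4483 -0.3075 -0.9715] 0.0894
[ 0.4499 -0.3098  2.224 ] 0.0509
[ 0.4498 -0.3096  2.2232] 0.0505
[ 0.4496 -0.3095  2.2224] 0.0505
[ 0.4496 -0.3095  2.2223] 0.0505
[ 0.448  -0.3078  5.3212] 0.0928
[ 0.4477 -0.3069  5.3078] 0.0915
[ 0.4482 -0.3079  5.3031] 0.0905
low_block 456.0 400.0
[0.55974603 0.10401222 0.028     ] [0.54717508 0.08932423 0.028     ]
[ 0.556   0.0991 -0.0888] 0.1785
[ 0.5558  0.0991 -0.0888] 0.1779
[0.5574 0.0995 3.0647] 0.2243
[0.5574 0.0997 3.077 ] 0.2229
[0.5574 0.0996 3.068 ] 0.2249
[0.5574 0.0995 3.0624] 0.2239
[0.5559 0.0992 6.1909] 0.1789
[0.5561 0.0993 6.1895] 0.1791
[ 0.556   0.1    -0.0944] 0.0633
[ 0.556   0.1    -0.0929] 0.0633
[0.5576 0.0998 3.0544] 0.0584
[0.5576 0.0998 3.0539] 0.0585
[0.5575 0.0998 3.0574] 0.0589
[0.5576 0.0998 3.0512] 0.0585
[0.5559 0.1001 6.1933] 0.0636
[0.556  0.1001 6.1904] 0.0636
[ 0.5562  0.0969 -0.0743] 0.077
[ 0.5563  0.0971 -0.0799] 0.077
[0.5583 0.0965 3.2302] 0.1165
[0.5574 0.0965 3.2194] 0.1154
[0.5584 0.0966 3.229 ] 0.1162
[0.5573 0.0964 3.1857] 0.1155
[0.5561 0.0969 6.2262] 0.0789
[0.5563 0.0971 6.2021] 0.077
case top 0.98 4575 255 327 140 224 88.3
case side 0.76 3367 293 367 114 209 48.7
cover top 0.66 1848 255 320 140 175 89.0
cover side 0.56 1394 333 366 114 184 61.4
cover_handle top 0.92 1844 255 320 140 174 90.0
cover_handle side 0.94 1447 333 367 116 186 17.1
```

```bash
for i in 1 2; do python3 -m crank '{"rot":[[0,0,0],[0,0,0],[0,0,0],[0,0,0],[0,0,0],[0,0,0],[0,0,0],[0,0,0]],"slide":[[-24,-32.4,0],[-24,-32.4,0],[-24,-32.4,0],[-24,-32.4,0],[-24,-32.4,0],[-24,-32.4,0],[-24,-32.4,0],[-24,-32.4,0]],"hand":[-1,-1,-1,-1,-1,-1,-1,-1]}'; done
python3 -m crank '{"rot":[[0,0,0],[0,0,0],[0,0,0],[0,0,0],[0,0,0],[0,0,0]],"slide":[[-24,-32.4,0],[-24,-32.4,0],[-24,-32.4,0],[-24,-32.4,0],[-24,-32.4,0],[-24,-32.4,0]],"hand":[-1,-1,-1,-1,-1,-1]}'
python3 -m crank '{"rot":[[0,0,0.115],[0,0,0.115],[0,0,0.115],[0,0,0.115],[0,0,0.115],[0,0,0]],"slide":[[0,0,0],[0,0,0],[0,0,0],[0,0,0],[0,0,0],[0,0,0]],"hand":[-1,-1,-1,-1,-1,-1]}'
python3 - <<'E'
from h import *
s=state();print(s['position'],s['orientation'].round(3))
w=snapshot('wrist');cv2.imwrite('pics/w1.png',w['color'][:,:,::-1])
print(np.array(w['world_from_camera']).round(3))
for d in silhouettes('loose_block','wrist'):
    m=d['region'].astype(float);print(d['score'],d['point'],m.sum(),onz(w,d['point'],.02))
    for y in(2.2,5.34):
        print(fit([(w,m)],BL,np.array([*onz(w,d['point'],.02)[:2],y]),0))
E
```

```text
clock: 2.47
position: [0.2881, 0.2298, 0.2057]
orientation: [[-0.94, 0.34, 0.001], [0.34, 0.94, 0.0], [-0.001, 0.001, -1.0]]
ft_force: [0.5, -0.2, 0.6]
opening: 1.003
finger_force: 0.0
clock: 3.13
position: [0.3804, -0.0798, 0.2058]
orientation: [[-0.94, 0.342, 0.001], [0.342, 0.94, -0.0], [-0.001, 0.0, -1.0]]
ft_force: [1.2, 0.2, 0.5]
opening: 0.996
finger_force: 0.0
clock: 3.63
position: [0.4496, -0.3116, 0.2055]
orientation: [[-0.94, 0.342, 0.0], [0.342, 0.94, 0.0], [-0.0, 0.0, -1.0]]
ft_force: [-0.5, 0.6, 0.5]
opening: 1.0
finger_force: 0.0
clock: 4.13
position: [0.4494, -0.3095, 0.2054]
orientation: [[-0.602, 0.799, 0.0], [0.799, 0.602, 0.0], [0.0, 0.0, -1.0]]
ft_force: [-0.7, -0.6, 0.3]
opening: 1.0
finger_force: 0.0
[ 0.44944351 -0.30953834  0.20538885] [[-0.602  0.799  0.   ]
 [ 0.799  0.602  0.   ]
 [ 0.     0.    -1.   ]]
[[ 0.799 -0.581 -0.155  0.404]
 [ 0.601  0.772  0.205 -0.249]
 [-0.    -0.257  0.966  0.383]
 [ 0.     0.     0.     1.   ]]
0.96 [330.3, 175.8] 3737.0 [ 0.4471998  -0.30023954  0.02      ]
(array([ 0.44816755, -0.30665221,  2.222677  ]), np.float64(0.038002591992108585))
(array([ 0.44821085, -0.30642904,  5.37058597]), np.float64(0.08186602444028186))
0.94 [212.5, 110.4] 4679.0 [ 0.31136931 -0.31844131  0.02      ]
(array([ 0.31345743, -0.31965311,  2.88808874]), np.float64(0.1161552032653198))
(array([ 0.30872085, -0.31890411,  6.06980454]), np.float64(0.06046876113129586))
```

View pics/w1.png

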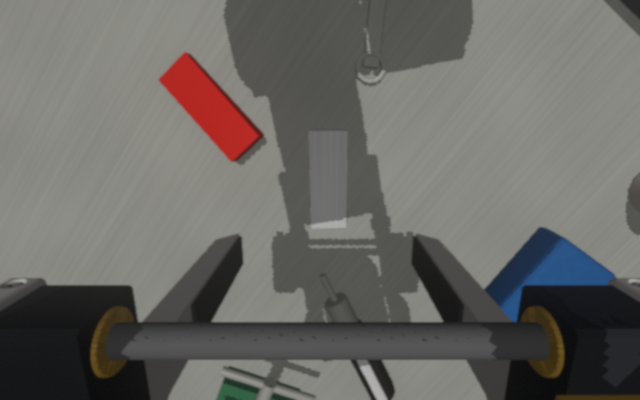

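Wrist view: the loose block is at (328,180), clear of the red look-alike (211,107), wrench (370,70) and grinder (330,280). The fit agrees across views and puts the thick end away from the gripper, so I go down and grasp it.

```bash
python3 -m crank '{"rot":[[0,0,-0.006],[0,0,0],[0,0,0],[0,0,0],[0,0,0],[0,0,0],[0,0,0],[0,0,0]],"slide":[[8,0.8,30],[0,0,40],[0,0,40],[0,0,40],[0,0,30],[0,0,15],[0,0,6],[0,0,0]],"hand":[-1,-1,-1,-1,-1,-1,-1,-1]}' 25
python3 -m crank '{"rot":[[0,0,0],[0,0,0],[0,0,0],[0,0,0],[0,0,0],[0,0,0],[0,0,0],[0,0,0]],"slide":[[0,0,0],[0,0,0],[0,0,0],[0,0,0],[0,0,0],[0,0,0],[0,0,0],[0,0,0]],"hand":[1,1,1,1,1,1,1,1]}' 25
```

```text
clock: 4.9
position: [0.4446, -0.3019, 0.0031]
orientation: [[-0.61, 0.793, -0.002], [0.793, 0.61, 0.002], [0.003, -0.0, -1.0]]
ft_force: [-0.5, 0.6, -0.0]
opening: 0.998
finger_force: 0.0
clock: 5.57
position: [0.4453, -0.3026, 0.0046]
orientation: [[-0.608, 0.794, 0.0], [0.794, 0.608, -0.0], [-0.0, 0.0, -1.0]]
ft_force: [1.4, 0.2, -0.0]
opening: 0.469
finger_force: 0.0
```

```bash
python3 -m crank '{"rot":[[0,0,0],[0,0,0],[0,0,0],[0,0,0],[0,0,0],[0,0,0],[0,0,0],[0,0,0]],"slide":[[0,0,0],[0,0,0],[0,0,-10],[0,0,-30],[0,0,-40],[0,0,-40],[0,0,-40],[0,0,-40]],"hand":[1,1,1,1,1,1,1,1]}' 30
python3 - <<'E'
from h import *
s=state();w=snapshot('wrist');print(s['position'],s['opening'],s['finger_force'],s['ft_force'],w['fovy'])
R=np.array(s['orientation']);W=np.array(w['world_from_camera'])
print('cam in tool',R.T@(W[:3,3]-s['position']),(R.T@W[:3,:3]).round(3))
for uv in((320,10),(320,120),(320,200),(10,100),(630,100)):
    print(uv,(R.T@(onz(w,uv,.02)-s['position'])).round(3))
cv2.imwrite('pics/w2.png',w['color'][:,:,::-1])
for d in silhouettes('loose_block','wrist'):
    ys,xs=np.nonzero(d['region']);print(d['score'],d['point'],xs.min(),xs.max(),ys.min(),ys.max())
# expected block in hand: block centre at tool x -0.005 (thick toward +x), underside z ~0.0045
for off in(-.01,-.005,0): 
    P=np.c_[BL[:,0]+off,-BL[:,1],.0045-BL[:,2]]
    print(off,proj(w,P@R.T+s['position']).round(0).tolist())
E
```

```text
clock: 6.23
position: [0.4444, -0.3018, 0.2063]
orientation: [[-0.608, 0.794, -0.001], [0.794, 0.608, 0.001], [0.001, -0.0, -1.0]]
ft_force: [1.3, -0.0, -4.1]
opening: 0.422
finger_force: 30.0
[ 0.4443518  -0.30184911  0.20629415] 0.4220989248896824 29.99970853328705 [ 1.33163242e+00 -3.74276322e-04 -4.13063317e+00] 59.93159425029616
cam in tool [ 0.07603932  0.00036256 -0.17797157] [[-0.001  0.966  0.257]
 [ 1.     0.001  0.   ]
 [ 0.     0.257 -0.966]]
(320, 10) [ 0.168 -0.006  0.187]
(320, 120) [ 0.066 -0.007  0.186]
(320, 200) [-0.018 -0.007  0.186]
(10, 100) [ 0.086 -0.32   0.186]
(630, 100) [0.086 0.306 0.186]
0.65 [212.8, 119.6] 161 263 62 171
0.64 [330.2, 237.6] 283 370 162 322
-0.01 [[359.0, 348.0], [362.0, 367.0], [294.0, 348.0], [291.0, 367.0], [364.0, 171.0], [371.0, 182.0], [289.0, 171.0], [282.0, 182.0]]
-0.005 [[359.0, 341.0], [362.0, 360.0], [294.0, 341.0], [291.0, 360.0], [364.0, 161.0], [371.0, 171.0], [288.0, 161.0], [281.0, 171.0]]
0 [[360.0, 334.0], [362.0, 352.0], [294.0, 334.0], [291.0, 352.0], [365.0, 152.0], [372.0, 160.0], [288.0, 152.0], [281.0, 160.0]]
```

View pics/w2.png

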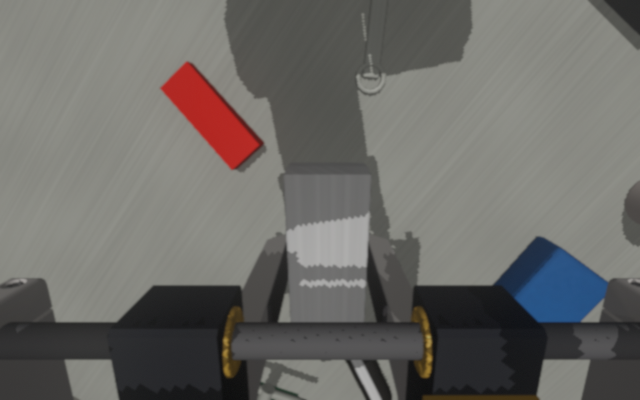

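```bash
python3 -m crank '{"rot":[[0,0,0.1087],[0,0,0.1087],[0,0,0.1087],[0,0,0.1087],[0,0,0.1087],[0,0,0.1087],[0,0,0]],"slide":[[0,0,-19],[0,0,-19],[0,0,-19],[0,0,-19],[0,0,-19],[0,0,-19],[0,0,0]],"hand":[1,1,1,1,1,1,1]}' 
python3 -m crank '{"rot":[[0,0,0],[0,0,0],[0,0,0],[0,0,0],[0,0,0],[0,0,0],[0,0,0],[0,0,0]],"slide":[[37.7,12,0],[37.7,12,0],[37.7,12,0],[37.7,12,0],[37.7,12,0],[37.7,12,0],[37.7,12,0],[37.7,12,0]],"hand":[1,1,1,1,1,1,1,1]}'
python3 -m crank '{"rot":[[0,0,0],[0,0,0]],"slide":[[0,0,0],[0,0,0]],"hand":[1,1]}'
python3 - <<'E'
from h import *
s=state();w=snapshot('wrist');print(s['position'],s['opening'])
cv2.imwrite('pics/w3.png',w['color'][:,:,::-1])
for d in silhouettes('low_block','wrist'):
    m=d['region'].astype(float);print(d['score'],d['point'],m.sum())
    for y in(-.09,3.05):
        print(fit([(w,m)],BL,np.array([*onz(w,d['point'],.03)[:2],y]),.008))
E
```

```text
clock: 6.92
position: [0.4461, -0.3033, 0.3208]
orientation: [[-0.0, 1.0, 0.003], [1.0, 0.0, -0.003], [-0.003, 0.003, -1.0]]
ft_force: [0.4, -1.1, -3.0]
opening: 0.422
finger_force: 30.0
clock: 7.58
position: [0.5398, 0.0012, 0.3161]
orientation: [[-0.005, 1.0, -0.004], [1.0, 0.005, 0.0], [0.0, -0.004, -1.0]]
ft_force: [0.9, -1.1, -3.3]
opening: 0.424
finger_force: 30.0
clock: 7.75
position: [0.5399, 0.0013, 0.316]
orientation: [[-0.009, 1.0, -0.004], [1.0, 0.009, 0.001], [0.001, -0.004, -1.0]]
ft_force: [0.4, -0.4, -3.4]
opening: 0.422
finger_force: 30.0
[0.53993567 0.00132681 0.31596508] 0.42226942120958355
0.74 [339.9, 91.1] 2738.0
(array([ 0.55652827,  0.10225941, -0.09178414]), np.float64(0.06874776207049657))
(array([0.55733857, 0.10243358, 3.0654935 ]), np.float64(0.05929904467265358))
0.71 [526.0, 150.8] 1376.0
(array([ 0.80213316,  0.02346129, -0.28795419]), np.float64(1.1057227542179662))
(array([0.81372128, 0.02005241, 2.86412716]), np.float64(0.945060989512084))
```

View pics/w3.png

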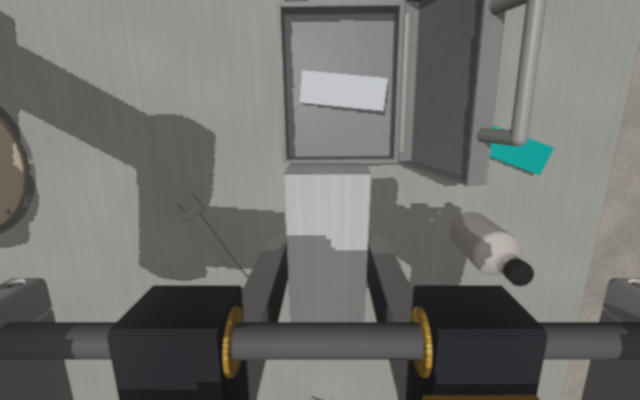

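Tray block at (343,91); cover standing at right, handle bar from (535,0) to (520,138). I need an enlarged crop of the tray block, with both predicted outlines, to see which end is thick.

```bash
python3 - <<'E'
from h import *
w=snapshot('wrist');s=snapshot('side')
rows=[]
for p,(x0,y0,x1,y1),v in((w,(285,55,405,125),(.5567,.1023)),(s,(295,155,355,205),(.5562,.0975))):
    k=400/(x1-x0);k=int(k) if p is w else 6;r=[]
    for yaw in(None,-.09,3.05):
        c=cv2.resize(p['color'][y0:y1,x0:x1,::-1],None,fx=k,fy=k,interpolation=cv2.INTER_CUBIC).copy()
        if yaw is not None:
            q=((proj(p,BL@Rz(yaw).T+[*v,.008])-[x0,y0]+.5)*k).astype(int)
            for a,b in((0,1),(2,3),(4,5),(6,7),(0,2),(1,3),(4,6),(5,7),(0,4),(1,5),(2,6),(3,7)):cv2.line(c,tuple(map(int,q[a])),tuple(map(int,q[b])),(0,0,255),1)
        r.append(cv2.resize(c,(395,240)))
    rows.append(r)
print(len(rows))
im=np.vstack([np.hstack([cv2.resize(a,(266,290)) if 0 else cv2.resize(a,(266,200)) for a in r]) for r in rows]);cv2.imwrite('pics/lb.png',im)
E
```

```text
2
```

View pics/lb.png

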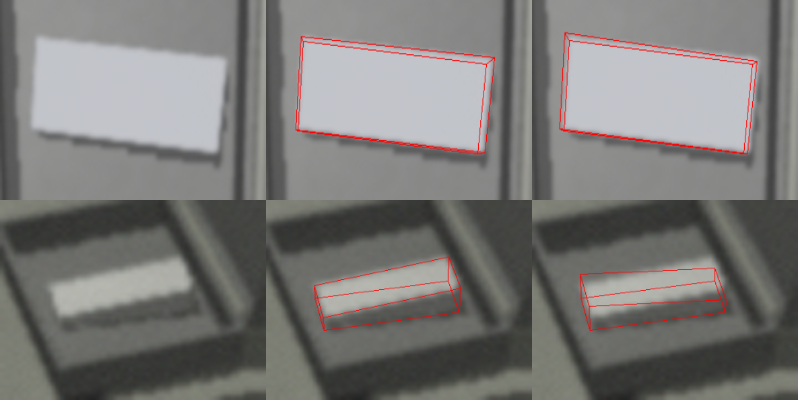

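The side crop settles it: the outline with the thick end at +x (yaw −0.09) matches the lit top and dark side face, and the reversed outline does not. Next I refine the pose using the top face only.

```bash
cat >> h.py <<'E'
TOP=BL[[1,3,5,7]]
def topfit(views,uvs,z0,x0):
    vs=[]
    for p,uv,h in zip(views,uvs,(35,35,35)):
        g=p['color'].astype(float).mean(2);u,v=map(int,uv);m=np.zeros((400,640),np.uint8)
        a,b=max(v-h,0),max(u-55,0);c=g[a:v+h,b:u+55].astype(np.uint8)
        t,bw=cv2.threshold(c,0,255,cv2.THRESH_OTSU)
        inner=np.median(g[v-3:v+4,u-3:u+4]);bg=np.median(c);bw=(c>(inner+bg)/2).astype(np.uint8)
        n,lab=cv2.connectedComponents(bw);m[a:v+h,b:u+55]=lab==lab[v-a,u-b]
        vs.append((p,m.astype(float)));print('area',m.sum())
    for sub in([[v] for v in vs]+[vs]): print(fit(sub,TOP,np.array(x0),z0))
E
python3 - <<'E'
from h import *
w=snapshot('wrist');t=snapshot('top');s=snapshot('side')
topfit([w,t,s],[(343,91),(291,197),(319,178)],.008,[.5565,.101,-.09])
E
python3 -m crank '{"rot":[[0,0,-0.1225],[0,0,-0.1225],[0,0,-0.1225],[0,0,-0.1225],[0,0,-0.1225],[0,0,-0.1225],[0,0,-0.1225],[0,0,-0.1225]],"slide":[[0,0,0],[0,0,0],[0,0,0],[0,0,0],[0,0,0],[0,0,0],[0,0,0],[0,0,0]],"hand":[1,1,1,1,1,1,1,1]}'
python3 -m crank '{"rot":[[0,0,-0.1225],[0,0,-0.1225],[0,0,-0.1225],[0,0,-0.1225],[0,0,0],[0,0,0]],"slide":[[0,0,0],[0,0,0],[0,0,0],[0,0,0],[0,0,0],[0,0,0]],"hand":[1,1,1,1,1,1]}'
```

```text
area 2735
area 357
area 247
(array([ 0.55599515,  0.10252716, -0.09297389]), np.float64(0.05939563393913324))
(array([ 0.59502405,  0.09807391, -0.14102241]), np.float64(0.6567364200582193))
(array([ 0.55637699,  0.09769453, -0.09287619]), np.float64(0.10418353576248314))
(array([ 0.55738381,  0.10124074, -0.09331214]), np.float64(1.0793837231346775))
clock: 8.77
position: [0.5405, -0.0018, 0.3186]
orientation: [[-0.834, 0.552, 0.0], [0.552, 0.834, 0.0], [-0.0, 0.0, -1.0]]
ft_force: [-0.1, 0.6, -3.7]
opening: 0.425
finger_force: 30.0
clock: 9.27
position: [0.5406, -0.0016, 0.3185]
orientation: [[-0.995, 0.103, 0.0], [0.103, 0.995, -0.0], [-0.0, 0.0, -1.0]]
ft_force: [-0.2, 0.5, -4.4]
opening: 0.421
finger_force: 30.0
```

```bash
python3 -m crank '{"rot":[[0,0,0],[0,0,0],[0,0,0],[0,0,0],[0,0,0],[0,0,0]],"slide":[[-24.6,28.1,0],[-24.6,28.1,0],[-24.6,28.1,0],[-24.6,28.1,0],[0,0,0],[0,0,0]],"hand":[1,1,1,1,1,1]}'
python3 - <<'E'
from h import *
w=snapshot('wrist');s=state();print(s['position'],s['orientation'].round(3))
uv=proj(w,np.array([[.5563,.1015,.031]]))[0];print(uv)
cv2.imwrite('pics/w4.png',w['color'][:,:,::-1])
topfit([w],[uv],.008,[.5563,.1015,-.09])
for d in silhouettes('low_block','wrist'): print(d['score'],d['point'],fit([(w,d['region'].astype(float))],TOP,np.array([.5563,.1015,-.09]),.008))
E
```

```text
clock: 9.77
position: [0.6507, 0.1022, 0.3166]
orientation: [[-0.995, 0.099, -0.002], [0.099, 0.995, -0.0], [0.002, -0.0, -1.0]]
ft_force: [-0.3, 0.0, -4.1]
opening: 0.419
finger_force: 30.0
[0.64974235 0.10120946 0.31736771] [[-0.995  0.1   -0.002]
 [ 0.1    0.995 -0.001]
 [ 0.002 -0.001 -1.   ]]
[318.14469871  95.89893966]
area 2135
(array([ 0.56659105,  0.10156059, -0.10891839]), np.float64(0.29951232952197276))
(array([ 0.56659105,  0.10156059, -0.10891839]), np.float64(0.29951232952197276))
0.67 [315.2, 93.8] (array([ 0.5574944 ,  0.10177569, -0.08713532]), np.float64(0.04381882642355835))
0.48 [287.1, 288.1] (array([ 1.07452222, -0.24116667,  0.96555556]), np.float64(1.0))
```

View pics/w4.png

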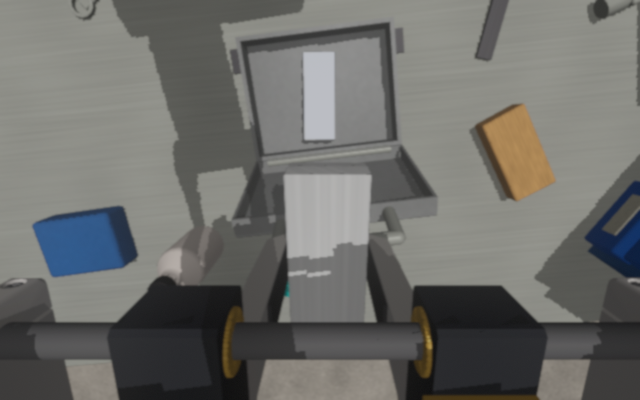

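```bash
python3 - <<'E'
from h import *
w=snapshot('wrist')
for uv in((240,38),(391,24),(258,160),(399,143)): print(onz(w,uv,.045).round(4))
E
python3 -m crank '{"rot":[[0,0,-0.01],[0,0,0],[0,0,0],[0,0,0],[0,0,0]],"slide":[[33.1,-2.9,0],[33.1,-2.9,0],[33.1,-2.9,0],[0,0,0],[0,0,0]],"hand":[1,1,1,1,1]}'
python3 -m crank '{"rot":[[0,0,0],[0,0,0],[0,0,0],[0,0,0],[0,0,0],[0,0,0],[0,0,0],[0,0,0]],"slide":[[0,0,37],[0,0,37],[0,0,37],[0,0,37],[0,0,37],[0,0,37],[0,0,0],[0,0,0]],"hand":[1,1,1,1,1,1,1,1]}'
python3 -m crank '{"rot":[[0,-0.0635,0],[0,-0.0635,0],[0,0,0],[0,0,0],[0,0,0]],"slide":[[0,0,0],[0,0,0],[0,0,0],[0,0,0],[0,0,0]],"hand":[1,1,1,1,1]}'
python3 - <<'E'
from h import *
s=state();R=s['orientation'];print(s['position'],R.round(4))
print('tilt',np.arcsin(-R[2,0]),'yaw',np.arctan2(R[1,0],R[0,0]))
print('slide',1000*R.T@(np.array([.5500,.1024,.0349])-s['position']))
E
```

```text
[0.4803 0.0143 0.045 ]
[0.4834 0.1948 0.045 ]
[0.6272 0.0136 0.045 ]
[0.6239 0.1974 0.045 ]
clock: 10.33
position: [0.5476, 0.1009, 0.3202]
orientation: [[-0.996, 0.091, 0.002], [0.091, 0.996, -0.0], [-0.002, 0.0, -1.0]]
ft_force: [0.7, 0.3, -3.0]
opening: 0.425
finger_force: 30.0
clock: 11.0
position: [0.5495, 0.1011, 0.0955]
orientation: [[-0.996, 0.09, -0.003], [0.09, 0.996, -0.0], [0.003, -0.001, -1.0]]
ft_force: [-0.1, 0.1, -2.9]
opening: 0.421
finger_force: 30.0
clock: 11.42
position: [0.5525, 0.1018, 0.099]
orientation: [[-0.987, 0.089, 0.13], [0.088, 0.996, -0.011], [-0.131, 0.001, -0.991]]
ft_force: [0.1, 0.2, -3.8]
opening: 0.426
finger_force: 30.0
[0.55245451 0.10179955 0.09902548] [[-9.875e-01  8.910e-02  1.304e-01]
 [ 8.850e-02  9.960e-01 -1.080e-02]
 [-1.308e-01  9.000e-04 -9.914e-01]]
tilt 0.13120502343722656 yaw 3.0522539218947426
slide [10.86629179  0.32400501 63.24777971]
```

```bash
python3 -m crank '{"rot":[[0,0.004,0],[0,0,0],[0,0,0],[0,0,0],[0,0,0],[0,0,0]],"slide":[[10.9,0.3,15],[0,0,20],[0,0,15],[0,0,5],[0,0,0],[0,0,0]],"hand":[1,1,1,1,1,1]}'
cat > st.py <<'E'
from h import *
s=state();R=s['orientation'];print(s['clock'],s['position'].round(4),'f',s['ft_force'].round(1),'tq',s['torque'].round(2))
print('tilt',np.arcsin(-R[2,0]),'yaw',np.arctan2(R[1,0],R[0,0]))
import sys
if len(sys.argv)>3:print('slide',1000*R.T@(np.array(list(map(float,sys.argv[1:4])))-s['position']))
E
python3 st.py .55 .1024 .0349;python3 st.py .55 .1024 .0349
```

```text
clock: 11.92
position: [0.5475, 0.1024, 0.0411]
orientation: [[-0.988, 0.089, 0.123], [0.088, 0.996, -0.011], [-0.124, 0.0, -0.992]]
ft_force: [0.4, 0.1, -2.4]
opening: 0.422
finger_force: 30.0
11.9167 [0.5475 0.1024 0.0411] f [ 0.4  0.1 -2.4] tq [ 0.06  0.21 -0.03]
tilt 0.12404192417023904 yaw 3.0523462535889845
slide [-1.67796995  0.22732192  6.49284523]
11.9167 [0.5475 0.1024 0.0411] f [ 0.4  0.1 -2.4] tq [ 0.06  0.21 -0.03]
tilt 0.12404192417023904 yaw 3.0523462535889845
slide [-1.67796995  0.22732192  6.49284523]
```

```bash
python3 -m crank '{"rot":[[0,-0.003,0],[0,0,0],[0,0,0],[0,0,0],[0,0,0]],"slide":[[-1.7,0.2,3],[0,0,1.5],[0,0,0],[0,0,0],[0,0,0]],"hand":[1,1,1,1,1]}'
python3 st.py .55 .1024 .0349
```

```text
clock: 12.33
position: [0.5485, 0.1025, 0.0366]
orientation: [[-0.988, 0.089, 0.126], [0.088, 0.996, -0.011], [-0.126, 0.0, -0.992]]
ft_force: [-0.3, -0.8, -3.2]
opening: 0.424
finger_force: 30.0
12.3333 [0.5485 0.1025 0.0366] f [-0.3 -0.8 -3.2] tq [0.01 0.16 0.03]
tilt 0.1264921813886399 yaw 3.0526207119607367
slide [-1.30806412  0.06109117  1.86418991]
```

```bash
python3 -m crank '{"rot":[[0,0,0],[0,0,0],[0,0,0],[0,0,0]],"slide":[[-1.2,0,0],[0,0,1],[0,0,0],[0,0,0]],"hand":[1,1,1,1]}'
python3 st.py .55 .1024 .0349
python3 -m crank '{"rot":[[0,0,0],[0,0,0],[0,0,0]],"slide":[[0,0,0.8],[0,0,0],[0,0,0]],"hand":[1,1,1]}'
python3 st.py .55 .1024 .0349
```

```text
clock: 12.67
position: [0.5496, 0.1023, 0.0354]
orientation: [[-0.988, 0.089, 0.125], [0.088, 0.996, -0.011], [-0.125, 0.0, -0.992]]
ft_force: [-0.2, 0.0, -3.4]
opening: 0.427
finger_force: 30.0
12.6667 [0.5496 0.1023 0.0354] f [-0.2  0.  -3.4] tq [0.04 0.19 0.02]
tilt 0.12581248891233734 yaw 3.0525355350140386
slide [-0.35197269  0.13628214  0.50135919]
clock: 12.92
position: [0.5498, 0.1023, 0.0346]
orientation: [[-0.988, 0.089, 0.125], [0.088, 0.996, -0.011], [-0.126, 0.0, -0.992]]
ft_force: [-0.1, -0.1, -4.5]
opening: 0.423
finger_force: 30.0
12.9167 [0.5498 0.1023 0.0346] f [-0.1 -0.1 -4.5] tq [0.05 0.13 0.01]
tilt 0.12619856859978046 yaw 3.052621232868698
slide [-0.17666903  0.08007474 -0.24976157]
```

Not touching yet, so I keep going down in small steps.

```bash
for i in 1 2 3; do python3 -m crank '{"rot":[[0,0,0],[0,0,0]],"slide":[[0,0,0.7],[0,0,0]],"hand":[1,1]}' >/dev/null; python3 st.py .55 .1024 .0349; done
```

```text
13.0833 [0.5499 0.1023 0.0346] f [-2.   0.8  3.7] tq [-0.01  0.39 -0.05]
tilt 0.1264317736059661 yaw 3.0526718659051637
slide [-0.14087551  0.07567721 -0.29527986]
13.25 [0.5499 0.1023 0.0346] f [-4.8 -0.5  9.6] tq [-0.09  0.67 -0.01]
tilt 0.1267048204712839 yaw 3.0527115307489945
slide [-0.13682303  0.07586823 -0.298336  ]
13.4167 [0.5499 0.1023 0.0345] f [-5.9 -0.  13.3] tq [-0.14  0.86 -0.01]
tilt 0.12687148305061413 yaw 3.052677387344714
slide [-0.13499627  0.08742619 -0.33754507]
```

```bash
python3 -m crank '{"rot":[[0,0,0],[0,0,0],[0,0,0],[0,0,0],[0,0,0],[0,0,0]],"slide":[[0,0,-1.6],[0,0,0],[0,0,0],[0,0,0],[0,0,0],[0,0,0]],"hand":[1,1,-0.2,-0.2,-0.2,-0.2]}'; python3 st.py
python3 -m crank '{"rot":[[0,0,0],[0,0,0],[0,0,0],[0,0,0],[0,0,0],[0,0,0],[0,0,0]],"slide":[[0,0,-10],[0,0,-25],[0,0,-35],[0,0,-40],[0,0,-40],[0,0,-40],[0,0,-40]],"hand":[-0.2,-0.2,-0.2,-0.2,-0.2,-0.2,-0.2]}'
```

```text
clock: 13.92
position: [0.5501, 0.1023, 0.034]
orientation: [[-0.988, 0.089, 0.125], [0.088, 0.996, -0.011], [-0.126, 0.0, -0.992]]
ft_force: [0.4, -0.6, -0.6]
opening: 0.598
finger_force: 0.0
13.9167 [0.5501 0.1023 0.034 ] f [ 0.4 -0.6 -0.6] tq [-0.03  0.05  0.02]
tilt 0.12625756104785255 yaw 3.0525902285013666
clock: 14.5
position: [0.5202, 0.1049, 0.2651]
orientation: [[-0.988, 0.089, 0.126], [0.088, 0.996, -0.011], [-0.127, 0.0, -0.992]]
ft_force: [0.5, 0.8, -0.6]
opening: 0.595
finger_force: 0.0
```

```bash
python3 -m crank '{"rot":[[0,0.063,0],[0,0.063,0],[0,0,0.1235],[0,0,0.1235],[0,0,0.1235],[0,0,0.1235],[0,0,0.1235],[0,0,0.1235]],"slide":[[0,0,-20],[0,0,-20],[0,0,-20],[0,0,-15],[0,0,0],[0,0,0],[0,0,0],[0,0,0]],"hand":[0,0,0,0,0,0,0,0]}' >/dev/null
python3 -m crank '{"rot":[[0,0,0.1235],[0,0,0.1235],[0,0,0.1235],[0,0,0.1235],[0,0,0.1235],[0,0,0.1235],[0,0,0],[0,0,0]],"slide":[[0,0,0],[0,0,0],[0,0,0],[0,0,0],[0,0,0],[0,0,0],[-35,20,0],[-35,20,0]],"hand":[0,0,0,0,0,0,0,0]}' >/dev/null
python3 -m crank '{"rot":[[0,0,0],[0,0,0],[0,0,0]],"slide":[[-35,20,0],[0,0,0],[0,0,0]],"hand":[0,0,0]}'
python3 - <<'E'
from h import *
w=snapshot('wrist');s=state();cv2.imwrite('pics/w5.png',w['color'][:,:,::-1])
t=snapshot('top');sd=snapshot('side')
cv2.imwrite('pics/t5.png',t['color'][:,:,::-1]);cv2.imwrite('pics/s5.png',sd['color'][:,:,::-1])
for c in('wrist','top','side'):
  for l in('cover_handle','loose_block'): print(c,l,[(d['score'],d['point']) for d in search_frame(l,c)][:3])
E
```

```text
clock: 16.08
position: [0.5777, -0.0015, 0.3368]
orientation: [[0.003, 1.0, -0.001], [1.0, -0.003, 0.0], [0.0, -0.001, -1.0]]
ft_force: [-0.3, 0.4, 0.3]
opening: 0.499
finger_force: 0.0
wrist cover_handle [(0.9, [414.8, 82.6]), (0.75, [366.8, 71.8])]
wrist loose_block [(0.95, [313.3, 86.2]), (0.49, [413.9, 78.5])]
top cover_handle [(0.6, [278.3, 156.3])]
top loose_block [(0.58, [429.5, 275.0])]
side cover_handle [(0.84, [352.2, 146.6]), (0.66, [323.0, 174.4])]
side loose_block [(0.64, [280.5, 299.5]), (0.58, [320.4, 174.6])]
```

View pics/w5.png

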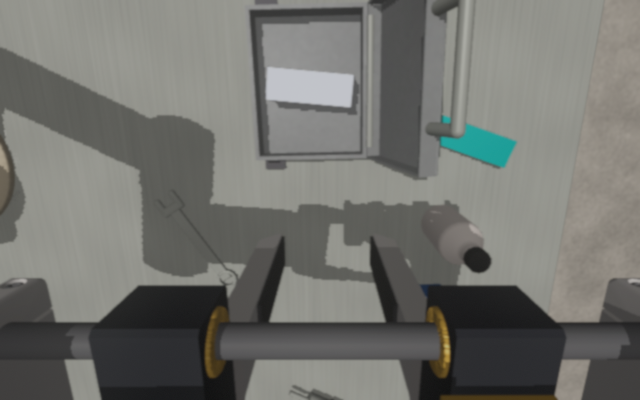

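```bash
python3 - <<'E'
from h import *
w=snapshot('wrist');g=cv2.cvtColor(w['color'],cv2.COLOR_RGB2GRAY)
for r in(20,60,100,120): print(r,g[r,440:490].tolist())
r3=np.array([[x,y,.046] for x in(-.0546,.0546) for y in(-.02,.02)])
m=near('loose_block','wrist',(313,86));print('brick',fit([(w,m)],r3,np.array([.556,.1018,-.09]),.008))
P=np.array([[x,y,z] for x in(-.055,.055) for y in(-.02,.02) for z in(0.016,.046)])
print('brick hull',fit([(w,m)],P,np.array([.556,.1018,-.09]),.008))
for uv in((251,9),(256,160),(370,155),(248,8)): print(onz(w,uv,.045).round(4))
E
```

```text
20 [83, 79, 79, 80, 81, 81, 88, 108, 130, 144, 148, 148, 148, 148, 148, 149, 146, 134, 115, 103, 109, 119, 126, 133, 142, 154, 166, 169, 165, 158, 150, 144, 138, 131, 128, 137, 145, 148, 147, 147, 146, 146, 146, 147, 146, 146, 145, 147, 147, 146]
60 [127, 126, 125, 125, 127, 136, 145, 148, 147, 146, 147, 148, 148, 146, 138, 119, 105, 109, 119, 127, 133, 142, 154, 164, 167, 163, 156, 149, 144, 137, 129, 129, 140, 149, 150, 149, 149, 150, 151, 151, 149, 149, 150, 150, 150, 150, 149, 149, 150, 151]
100 [126, 124, 121, 131, 141, 144, 143, 144, 144, 145, 144, 137, 119, 105, 109, 119, 127, 134, 142, 152, 160, 162, 159, 153, 148, 142, 135, 129, 131, 140, 146, 147, 148, 149, 149, 149, 148, 147, 148, 148, 147, 148, 147, 147, 148, 149, 150, 151, 151, 149]
120 [120, 107, 101, 111, 123, 127, 128, 130, 130, 129, 122, 110, 107, 114, 123, 130, 138, 147, 155, 159, 158, 155, 149, 144, 138, 131, 129, 138, 145, 147, 148, 149, 150, 149, 149, 148, 148, 148, 148, 147, 147, 147, 148, 149, 151, 151, 151, 148, 147, 146]
brick (array([ 0.55448549,  0.10314746, -0.09557653]), np.float64(0.04889648719193453))
brick hull (array([ 0.55452917,  0.10330903, -0.09840958]), np.float64(0.0570829551770475))
[0.4834 0.1965 0.045 ]
[0.4799 0.0115 0.045 ]
[0.6346 0.0184 0.045 ]
[0.4798 0.1976 0.045 ]
```

```bash
cat > bar.py <<'E'
from h import *
def bar(w,uv,hx):
    o,d=ray(w,uv);best=None
    for th in np.arange(-.02,1.85,.002):
        B=np.array([hx-.192*np.cos(th)+.01*np.sin(th),.0455+.192*np.sin(th)+.01*np.cos(th)])
        u=o+d*(B[1]-o[2])/d[2];e=abs(u[0]-B[0])
        if th>.9 and (best is None or e<best[0]): best=(e,th,*u)
    return np.round(best,4)
E
python3 - <<'E'
from bar import *
w=snapshot('wrist')
for hx in(.628,.631,.634):
    for uv in((465.8,20),(463.2,60),(460.2,100)): print(hx,bar(w,uv,hx))
E
python3 -m crank '{"rot":[[0,0,0],[0,0,0],[0,0,0],[0,0,0],[0,0,0]],"slide":[[0,30,0],[0,30,0],[0,15,0],[0,0,0],[0,0,0]],"hand":[0,0,0,0,0]}'
python3 - <<'E'
from h import *
w=snapshot('wrist');g=cv2.cvtColor(w['color'],cv2.COLOR_RGB2GRAY);s=state();print(s['position'],s['orientation'].round(3))
cv2.imwrite('pics/w6.png',w['color'][:,:,::-1])
print(proj(w,np.array([[.646,y,.237] for y in(.05,.1,.15)])).round(1))
for r in(20,60,100,120): print(r,g[r,300:350].tolist())
E
```

```text
0.628 [0.     1.792  0.6799 0.1416 0.2306]
0.628 [1.000e-04 1.798e+00 6.809e-01 1.139e-01 2.303e-01]
0.628 [2.000e-04 1.800e+00 6.815e-01 8.440e-02 2.302e-01]
0.631 [0.     1.774  0.6796 0.1414 0.2315]
0.631 [1.000e-04 1.780e+00 6.805e-01 1.137e-01 2.312e-01]
0.631 [1.000e-04 1.782e+00 6.812e-01 8.440e-02 2.311e-01]
0.634 [1.000e-04 1.756e+00 6.793e-01 1.412e-01 2.324e-01]
0.634 [1.000e-04 1.762e+00 6.802e-01 1.136e-01 2.321e-01]
0.634 [2.000e-04 1.766e+00 6.809e-01 8.440e-02 2.319e-01]
clock: 17.1
position: [0.6522, 0.0002, 0.3361]
orientation: [[0.0, 1.0, -0.002], [1.0, -0.0, 0.0], [0.0, -0.002, -1.0]]
ft_force: [0.4, -0.4, -0.6]
opening: 0.501
finger_force: 0.0
[6.51557640e-01 2.30987749e-04 3.36724801e-01] [[ 0.     1.    -0.002]
 [ 1.    -0.     0.   ]
 [ 0.    -0.002 -1.   ]]
[[320.1 144.4]
 [319.7  77.5]
 [319.3   3.8]]
20 [84, 86, 98, 120, 134, 137, 132, 131, 140, 153, 158, 151, 136, 124, 121, 123, 125, 126, 126, 126, 121, 109, 93, 84, 82, 82, 82, 81, 81, 82, 82, 81, 82, 81, 81, 81, 81, 84, 95, 110, 121, 124, 124, 124, 124, 124, 124, 124, 123, 123]
60 [140, 139, 139, 139, 141, 144, 143, 135, 130, 137, 151, 158, 151, 136, 126, 123, 126, 128, 128, 128, 128, 122, 108, 91, 83, 81, 82, 82, 83, 83, 82, 82, 82, 83, 82, 82, 82, 84, 93, 110, 122, 126, 126, 127, 127, 127, 127, 127, 127, 127]
100 [87, 87, 87, 89, 101, 121, 136, 138, 133, 128, 134, 146, 153, 149, 137, 126, 123, 126, 128, 128, 127, 125, 116, 100, 87, 83, 82, 82, 83, 82, 82, 83, 83, 83, 83, 83, 83, 84, 88, 101, 115, 123, 126, 127, 127, 126, 127, 126, 126, 126]
120 [139, 139, 139, 139, 139, 139, 139, 138, 136, 131, 132, 139, 148, 149, 142, 131, 123, 123, 123, 125, 125, 124, 121, 109, 93, 84, 82, 83, 82, 82, 82, 83, 83, 83, 83, 83, 83, 84, 89, 100, 115, 122, 125, 125, 124, 125, 125, 124, 125, 124]
```

View pics/w6.png

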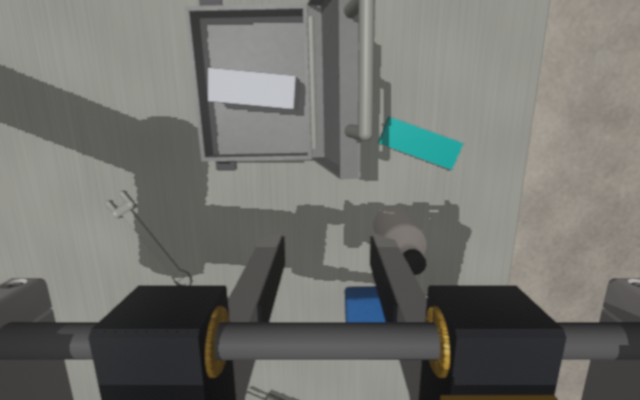

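Bar now at column ~366, its near end at row 138; so the cover leans back at about 1.75. I triangulate it against the previous view.

```bash
python3 - <<'E'
from bar import *
w=snapshot('wrist');g=cv2.cvtColor(w['color'],cv2.COLOR_RGB2GRAY)
for r in(20,60,100): print(r,g[r,348:386].tolist())
print([ (d['score'],d['point']) for d in search_frame('cover_handle','wrist')])
E
```

```text
20 [123, 121, 117, 113, 108, 98, 88, 83, 82, 82, 85, 95, 110, 122, 130, 138, 148, 160, 170, 170, 162, 152, 144, 137, 129, 119, 117, 130, 143, 148, 148, 149, 149, 149, 149, 148, 148, 149]
60 [127, 127, 127, 127, 127, 127, 127, 127, 127, 123, 117, 113, 117, 125, 133, 141, 151, 162, 169, 166, 157, 148, 141, 132, 122, 109, 97, 92, 93, 94, 94, 97, 107, 127, 140, 145, 147, 147]
100 [126, 125, 126, 126, 126, 126, 127, 127, 126, 123, 116, 113, 119, 128, 136, 143, 153, 161, 163, 158, 151, 144, 137, 128, 116, 103, 94, 93, 94, 94, 95, 106, 126, 141, 140, 124, 104, 94]
[(0.85, [342.9, 81.6])]
```

```bash
python3 - <<'E'
from bar import *
w=snapshot('wrist')
for hx in(.628,.631,.634):
    for uv in((366,20),(365.4,60),(364.9,100)): print(hx,bar(w,uv,hx))
print('ends',[onz(w,(365,r),.231)[1].round(4) for r in (132,138)])
E
```

```text
0.628 [1.000e-04 1.792e+00 6.797e-01 1.412e-01 2.306e-01]
0.628 [2.000e-04 1.792e+00 6.801e-01 1.134e-01 2.306e-01]
0.628 [1.000e-04 1.796e+00 6.805e-01 8.400e-02 2.304e-01]
0.631 [1.000e-04 1.774e+00 6.796e-01 1.410e-01 2.315e-01]
0.631 [1.000e-04 1.776e+00 6.800e-01 1.133e-01 2.314e-01]
0.631 [1.000e-04 1.778e+00 6.804e-01 8.390e-02 2.313e-01]
0.634 [0.     1.758  0.6796 0.1409 0.2323]
0.634 [0.     1.76   0.6799 0.1132 0.2322]
0.634 [0.     1.762  0.6803 0.0839 0.2321]
ends [np.float64(0.0592), np.float64(0.0545)]
```

```bash
python3 -m crank '{"rot":[[0,0,-0.014],[0,0,0],[0,0,0],[0,0,0],[0,0,0],[0,0,0],[0,0,0]],"slide":[[35,9.5,0],[35,9.5,0],[35,9.5,0],[0,0,30],[0,0,30],[0,0,0],[0,0,0]],"hand":[0,0,0,0,0,0,0]}'
python3 st.py .680 .105 .2125
```

```text
clock: 17.88
position: [0.6782, 0.1054, 0.2763]
orientation: [[-0.014, 1.0, -0.004], [1.0, 0.014, -0.0], [-0.0, -0.004, -1.0]]
ft_force: [0.1, -0.5, 0.6]
opening: 0.499
finger_force: 0.0
17.8833 [0.6782 0.1054 0.2763] f [ 0.1 -0.5  0.6] tq [-0.07  0.08 -0.01]
tilt 0.00016021986646985362 yaw 1.5847455671646307
slide [-0.42008782  2.01232609 63.74947025]
```

Centred over the bar. I go down and close lightly.

```bash
python3 -m crank '{"rot":[[0,0,0],[0,0,0],[0,0,0],[0,0,0],[0,0,0]],"slide":[[0,2,20],[0,0,25],[0,0,18],[0,0,0],[0,0,0]],"hand":[0,0,0,0,0]}' 8
python3 -m crank '{"rot":[[0,0,0],[0,0,0],[0,0,0],[0,0,0],[0,0,0],[0,0,0],[0,0,0],[0,0,0]],"slide":[[0,0,0],[0,0,0],[0,0,0],[0,0,0],[0,0,0],[0,0,0],[0,0,0],[0,0,0]],"hand":[1,1,1,1,1,1,1,1]}' 8;python3 st.py
```

```text
clock: 18.3
position: [0.6824, 0.1049, 0.216]
orientation: [[-0.013, 1.0, 0.002], [1.0, 0.013, 0.0], [0.0, 0.002, -1.0]]
ft_force: [0.5, 1.1, -0.1]
opening: 0.496
finger_force: 0.0
clock: 18.97
position: [0.682, 0.1055, 0.2145]
orientation: [[-0.014, 1.0, 0.001], [1.0, 0.014, 0.0], [0.0, 0.001, -1.0]]
ft_force: [-0.5, -0.2, 1.7]
opening: 0.122
finger_force: 8.0
18.9667 [0.682  0.1055 0.2145] f [-0.5 -0.2  1.7] tq [-0.07  0.02  0.  ]
tilt -7.301007377948002e-05 yaw 1.584709737126571
```

```bash
python3 - <<'E'
import numpy as np
B=lambda t:np.array([-.192*np.cos(t)+.01*np.sin(t),-(.192*np.sin(t)+.01*np.cos(t))])*1000
th=np.linspace(1.76,0,34);p=np.array([B(t) for t in th])
for i in range(33): print(i,round(th[i+1],3),(p[i+1]-p[i]).round(1),p[i+1].round(1))
E
python3 -m crank '{"rot":[[0,0,0],[0,0,0]],"slide":[[0,0,0],[0,0,0]],"hand":[1,1]}' 14; python3 st.py
```

```text
0 1.707 [-10.   -2.2] [  35.9 -188.9]
1 1.653 [-10.1  -1.6] [  25.8 -190.5]
2 1.6 [-10.2  -1.1] [  15.6 -191.6]
3 1.547 [-10.2  -0.6] [   5.4 -192.2]
4 1.493 [-10.3  -0. ] [  -4.9 -192.2]
5 1.44 [-10.2   0.5] [ -15.1 -191.7]
6 1.387 [-10.2   1.1] [ -25.3 -190.6]
7 1.333 [-10.1   1.6] [ -35.4 -189. ]
8 1.28 [-10.    2.2] [ -45.5 -186.8]
9 1.227 [-9.9  2.7] [ -55.4 -184.1]
10 1.173 [-9.7  3.2] [ -65.1 -180.9]
11 1.12 [-9.6  3.7] [ -74.7 -177.2]
12 1.067 [-9.3  4.2] [ -84.  -172.9]
13 1.013 [-9.1  4.7] [ -93.1 -168.2]
14 0.96 [-8.8  5.2] [-101.9 -163. ]
15 0.907 [-8.5  5.7] [-110.5 -157.4]
16 0.853 [-8.2  6.1] [-118.7 -151.2]
17 0.8 [-7.9  6.5] [-126.6 -144.7]
18 0.747 [-7.5  7. ] [-134.1 -137.7]
19 0.693 [-7.2  7.3] [-141.3 -130.4]
20 0.64 [-6.8  7.7] [-148.  -122.7]
21 0.587 [-6.3  8.1] [-154.4 -114.6]
22 0.533 [-5.9  8.4] [-160.3 -106.2]
23 0.48 [-5.4  8.7] [-165.7  -97.5]
24 0.427 [-5.  9.] [-170.6  -88.6]
25 0.373 [-4.5  9.2] [-175.1  -79.3]
26 0.32 [-4.   9.4] [-179.1  -69.9]
27 0.267 [-3.5  9.6] [-182.6  -60.2]
28 0.213 [-3.   9.8] [-185.5  -50.4]
29 0.16 [-2.4 10. ] [-188.   -40.5]
30 0.107 [-1.9 10.1] [-189.8  -30.4]
31 0.053 [-1.3 10.2] [-191.2  -20.2]
32 0.0 [-0.8 10.2] [-192.  -10.]
clock: 19.13
position: [0.682, 0.1055, 0.2145]
orientation: [[-0.014, 1.0, 0.001], [1.0, 0.014, 0.0], [0.0, 0.001, -1.0]]
ft_force: [0.0, -0.4, 2.8]
opening: 0.122
finger_force: 14.0
19.1333 [0.682  0.1055 0.2145] f [ 0.  -0.4  2.8] tq [-0.06  0.1   0.02]
tilt -0.00010976682171457408 yaw 1.5847021097541631
```

```bash
python3 -m crank '{"rot":[[0,0,0],[0,0,0],[0,0,0],[0,0,0],[0,0,0],[0,0,0],[0,0,0],[0,0,0]],"slide":[[0,-10,-2.2],[0,-10.1,-1.6],[0,-10.2,-1.1],[0,-10.2,-0.6],[0,-10.3,0],[0,-10.2,0.5],[0,-10.2,1.1],[0,-10.1,1.6]],"hand":[1,1,1,1,1,1,1,1]}' 14
python3 -m crank '{"rot":[[0,0,0]],"slide":[[0,0,0]],"hand":[1]}'
```

```text
clock: 19.8
position: [0.5986, 0.104, 0.2173]
orientation: [[-0.014, 1.0, -0.0], [1.0, 0.014, -0.001], [-0.001, -0.0, -1.0]]
ft_force: [-0.1, -1.0, 4.8]
opening: 0.12
finger_force: 14.0
clock: 19.88
position: [0.5963, 0.104, 0.2169]
orientation: [[-0.014, 1.0, -0.004], [1.0, 0.014, -0.001], [-0.001, -0.004, -1.0]]
ft_force: [-1.8, -0.8, 7.0]
opening: 0.124
finger_force: 14.0
```

```bash
python3 -m crank '{"rot":[[0,0,0],[0,0,0],[0,0,0],[0,0,0],[0,0,0],[0,0,0],[0,0,0],[0,0,0]],"slide":[[0,-10,1.2],[0,-9.9,2.5],[0,-9.7,3.0],[0,-9.6,3.7],[0,-9.3,4.2],[0,-9.1,4.7],[0,-8.8,5.2],[0,-8.5,5.7]],"hand":[1,1,1,1,1,1,1,1]}' 14
python3 -m crank '{"rot":[[0,0,0]],"slide":[[0,0,0]],"hand":[1]}'
```

```text
clock: 20.55
position: [0.5224, 0.1027, 0.1855]
orientation: [[-0.014, 1.0, -0.004], [1.0, 0.014, -0.001], [-0.001, -0.004, -1.0]]
ft_force: [-1.6, -2.2, 2.8]
opening: 0.122
finger_force: 14.0
clock: 20.63
position: [0.5203, 0.1028, 0.1842]
orientation: [[-0.014, 1.0, -0.009], [1.0, 0.014, -0.001], [-0.001, -0.009, -1.0]]
ft_force: [-2.5, -2.0, 1.7]
opening: 0.122
finger_force: 14.0
```

```bash
python3 -m crank '{"rot":[[0,0,0],[0,0,0],[0,0,0],[0,0,0],[0,0,0],[0,0,0],[0,0,0],[0,0,0]],"slide":[[0,-7.8,6.1],[0,-7.5,6.5],[0,-7.1,7.0],[0,-6.8,7.3],[0,-6.4,7.7],[0,-6.0,8.1],[0,-5.6,8.4],[0,-5.1,8.7]],"hand":[1,1,1,1,1,1,1,1]}' 14
python3 -m crank '{"rot":[[0,0,0]],"slide":[[0,0,0]],"hand":[1]}'
```

```text
clock: 21.3
position: [0.4655, 0.1018, 0.1249]
orientation: [[-0.014, 1.0, -0.015], [1.0, 0.014, -0.002], [-0.001, -0.015, -1.0]]
ft_force: [-9.6, -2.8, 5.7]
opening: 0.122
finger_force: 14.0
clock: 21.38
position: [0.4646, 0.1018, 0.1235]
orientation: [[-0.014, 1.0, -0.017], [1.0, 0.014, -0.002], [-0.002, -0.017, -1.0]]
ft_force: [-9.3, -2.7, 4.3]
opening: 0.119
finger_force: 14.0
```

```bash
python3 -m crank '{"rot":[[0,0,0],[0,0,0],[0,0,0],[0,0,0],[0,0,0],[0,0,0],[0,0,0]],"slide":[[0,-6,9],[0,-5.2,9.2],[0,-4.5,9.4],[0,-3.9,9.6],[0,-3.4,9.8],[0,-2.6,10],[0,0,0]],"hand":[1,1,1,1,1,1,1]}' 14
```

```text
clock: 21.97
position: [0.4416, 0.1015, 0.0666]
orientation: [[-0.014, 1.0, -0.012], [1.0, 0.014, -0.002], [-0.001, -0.012, -1.0]]
ft_force: [-6.0, -2.6, -1.3]
opening: 0.123
finger_force: 14.0
```

```bash
python3 -m crank '{"rot":[[0,0,0],[0,0,0],[0,0,0],[0,0,0],[0,0,0],[0,0,0]],"slide":[[0,-1.3,6],[0,-1.1,6],[0,-1,5],[0,-0.8,4],[0,-0.5,3],[0,0,0]],"hand":[1,1,1,1,1,1]}' 14
for i in 1 2 3; do python3 -m crank '{"rot":[[0,0,0],[0,0,0]],"slide":[[0,-0.1,1.5],[0,0,0]],"hand":[1,1]}'>/dev/null; python3 st.py;done
```

```text
clock: 22.47
position: [0.4376, 0.1015, 0.0438]
orientation: [[-0.014, 1.0, -0.011], [1.0, 0.014, -0.001], [-0.001, -0.011, -1.0]]
ft_force: [-6.6, -1.8, -1.5]
opening: 0.123
finger_force: 14.0
22.6333 [0.4374 0.1015 0.0426] f [-5.8 -1.8 -2. ] tq [-0.48  1.19  0.06]
tilt 0.0012421617736295045 yaw 1.5851319869477805
22.8 [0.4373 0.1015 0.0411] f [-7.3 -3.8 -1. ] tq [-0.57  1.19 -0.01]
tilt 0.001219782454936828 yaw 1.585080916139945
22.9667 [0.4371 0.1015 0.0396] f [-7.  -2.1 -0.9] tq [-0.45  1.18 -0.01]
tilt 0.0012203426085564545 yaw 1.5851363551972577
```

```bash
for i in 1 2 3 4 5 6; do python3 -m crank '{"rot":[[0,0,0],[0,0,0]],"slide":[[0,0,1],[0,0,0]],"hand":[1,1]}'>/dev/null; python3 st.py|head -1;done
```

```text
23.1333 [0.437  0.1015 0.0386] f [-7.2 -3.6 -1.5] tq [-0.51  1.2   0.02]
23.3 [0.4369 0.1015 0.0376] f [-7.4 -2.5 -2.2] tq [-0.55  1.18 -0.01]
23.4667 [0.4368 0.1015 0.0366] f [-6.3 -2.2 -1.9] tq [-0.52  1.27  0.01]
23.6333 [0.4367 0.1015 0.0355] f [-7.5 -3.2 -1.1] tq [-0.51  1.25  0.04]
23.8 [0.4367 0.1015 0.0345] f [-7.8 -2.2 -1.1] tq [-0.5   1.22  0.06]
23.9667 [0.4366 0.1015 0.0335] f [-7.7 -2.7 -2.1] tq [-0.5   1.28  0.04]
```

```bash
for i in 1 2 3 4 5 6; do python3 -m crank '{"rot":[[0,0,0],[0,0,0]],"slide":[[0,0,1],[0,0,0]],"hand":[1,1]}'>/dev/null; python3 st.py|head -1;done
python3 - <<'E'
from h import *
s=snapshot('side');t=snapshot('top')
a=cv2.resize(s['color'][110:230,270:390,::-1],(399,399),interpolation=cv2.INTER_CUBIC);b=cv2.resize(t['color'][130:250,230:350,::-1],(399,399),interpolation=cv2.INTER_CUBIC)
cv2.imwrite('pics/c7.png',np.hstack([a,b]))
E
```

```text
24.1333 [0.4365 0.1015 0.0325] f [-7.7 -2.8 -1.5] tq [-0.54  1.29  0.01]
24.3 [0.4365 0.1015 0.0315] f [-7.7 -2.7 -1.6] tq [-0.52  1.27  0.02]
24.4667 [0.4364 0.1015 0.0305] f [-7.2 -3.5 -2. ] tq [-0.48  1.27 -0.  ]
24.6333 [0.4364 0.1015 0.03  ] f [-8.9 -2.9  2.8] tq [-0.55  1.55  0.12]
24.8 [0.4364 0.1015 0.0298] f [-10.2  -2.7  11.4] tq [-0.58  1.94  0.06]
24.9667 [0.4364 0.1016 0.0293] f [-11.3  -2.4  16. ] tq [-0.53  2.18 -0.  ]
```

View pics/c7.png

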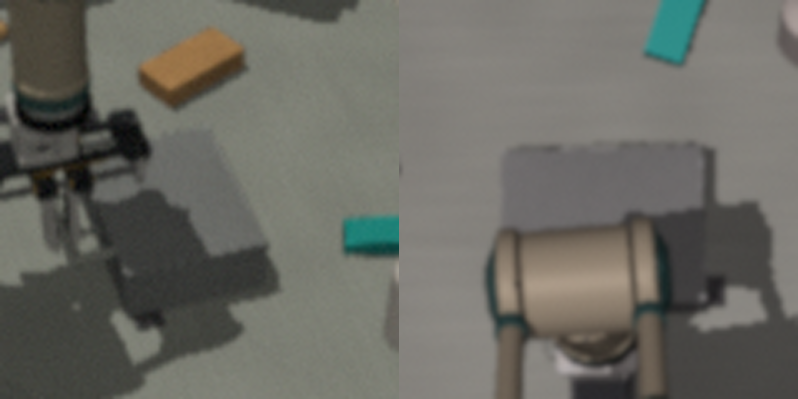

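Both crops show the cover down and level. The force rose from −2 to 16 N at the stop, which also fits the arc geometry. I release the bar and back off.

```bash
python3 -m crank '{"rot":[[0,0,0],[0,0,0],[0,0,0],[0,0,0],[0,0,0],[0,0,0]],"slide":[[0,0,-0.5],[0,0,0],[0,0,0],[0,0,0],[0,0,0],[0,0,0]],"hand":[0.3,0.3,0.3,0.3,0.3,0.3]}'
python3 -m crank '{"rot":[[0,0,0],[0,0,0],[0,0,0],[0,0,0],[0,0,0],[0,0,0],[0,0,0],[0,0,0]],"slide":[[0,0,-5],[0,0,-15],[0,0,-25],[0,0,-35],[0,0,-40],[0,0,-40],[0,0,-40],[0,0,0]],"hand":[0.3,0.3,0.3,0.3,0.3,0.3,0.3,0.3]}'
python3 -m crank '{"rot":[[0,0,0],[0,0,0],[0,0,0],[0,0,0],[0,0,0],[0,0,0],[0,0,0],[0,0,0]],"slide":[[-40,0,0],[-40,0,0],[-40,0,0],[-40,0,0],[-40,0,0],[0,0,0],[0,0,0],[0,0,0]],"hand":[0.3,0.3,0.3,0.3,0.3,0.3,0.3,0.3]}'
python3 - <<'E'
from h import *
s=snapshot('side');t=snapshot('top');out=[]
c=np.array([[x,y,z] for x in(-.15,0) for y in(-.095,.095) for z in(0,.02)]+[[-.192,-.05,.01],[-.192,.05,.01]])
for p,(x0,y0) in((s,(270,110)),(t,(230,130))):
    a=cv2.resize(p['color'][y0:y0+120,x0:x0+120,::-1],(399,399),interpolation=cv2.INTER_CUBIC)
    q=(proj(p,c@Rz(.014).T+[.630,.105,.0455])-[x0,y0]+.5)*3.325
    for i in(1,3,5,7,8,9): cv2.circle(a,tuple(map(int,q[i])),3,(0,0,255),1)
    out.append(a)
cv2.imwrite('pics/c8.png',np.hstack(out))
E
```

```text
clock: 25.57
position: [0.4435, 0.1023, 0.0296]
orientation: [[-0.014, 1.0, 0.001], [1.0, 0.014, 0.0], [0.0, 0.001, -1.0]]
ft_force: [0.5, -0.7, 0.5]
opening: 0.346
finger_force: 0.0
clock: 26.23
position: [0.4476, 0.1027, 0.2376]
orientation: [[-0.014, 1.0, 0.016], [1.0, 0.014, 0.002], [0.001, 0.016, -1.0]]
ft_force: [0.5, 0.5, -0.2]
opening: 0.351
finger_force: 0.0
clock: 26.9
position: [0.4452, -0.0975, 0.2291]
orientation: [[-0.013, 1.0, -0.001], [1.0, 0.013, 0.001], [0.001, -0.001, -1.0]]
ft_force: [-0.3, 1.0, -0.3]
opening: 0.346
finger_force: 0.0
```

View pics/c8.png

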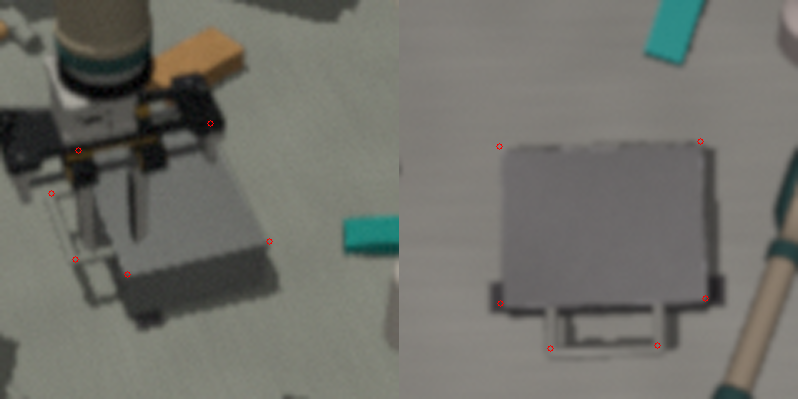

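```bash
python3 -c "
from station import *
print(close_job())"
```

```text
the job is handed in; nothing more can be done
None
```

The loose taper block is laid reversed on the tray block and released. The cover was held all the way down onto its stop and then let go, and the job is handed in at about 27 s. The wrist camera put the brick within about 2 mm of the tray block, and I judged the final cover position from the contact force and camera pictures only.

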